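Turn the filter holder's keyed lid home

TASK

Two round metal filter holders stand on the bench; on the larger one the lid is still sitting up on its three key pins. Take that lid by its bar, turn it on the rim, without lifting it off, until the pins drop into the notches, seat it fully home so that it lies flush with the rim, and let go. Leave the lid of the smaller holder, which is already closed, where it is.

Things in the scene. Friction and masses are not known exactly. Their poses are not given: they have to be found in the camera images.
- filter_holder_rim (a point): Larger holder: pot, dark below, aluminium rim, 120 mm across, 48 high, fixed. Point: centre of its mouth, at the rim's top; z up. The rim, 16 mm wide round an 88 mm bore, has three notches cut through it, 22 mm wide, 14 deep, at 0, 120 and 240 degrees: x points through one (the outlet nipple is at -x).
- lid_bar (a point): Its loose lid, 0.2 kg: 82 mm disc, bar on top 64 x 14 x 38 mm high; three like 14 mm brass pins stick out at 0, 120, 240 degrees. Starts with pins on the rim, 26 to 60 degrees from the nearest notches, either way; any fits. Point: on the axis in the bar, 24 mm over the disc's top, 14 below the bar's top; 38 mm over the rim at the start, 24 when home. x: along the bar and one pin, z up.
- small_lid_bar (a point): Lid of the smaller holder (86 mm across, 40 mm high, the same make), closed and flush, to be left alone. Point: on the axis in its grip bar (44 x 12 x 34 mm high), 24 mm above the disc's top.
Not all that is in view belongs to the job. Leave any orange look-alike of the part that bears lid_bar alone.

How it is judged:
By the outcome, as a careful person would: the job done as asked, in the order asked, and still so for the second after the job is handed in, with the robot touching nothing.
It also fails if it takes over 32 s, if anything falls off the work surface, if the arm or the gripper's body presses on something with over 40 N, if the wrist force passes 120 N, or if a joint passes its speed limit or range.

ROBOT

A 6-joint arm with a two-finger parallel gripper is mounted at the origin on a cart in front of the work surface, level with it; the furniture and walls round the work are solid. World frame = base frame: x ahead of the robot, y to its left, z up, the work surface at z = 0. Lengths are in m, angles in degrees, forces in N, time in s.
With the tool pointing down it reaches from about 0.35 to 0.875 m from the base axis. Payload 4.2 kg.
Tool frame: the origin (TCP) lies between the finger pads; the fingertips stand 17 mm ahead of it and the grasp point (between the pads) lies 2 mm behind it; z points along the fingers, y is the line along which they close (so a half turn about z gives the same grasp; the last joint's range is limited). The gripper opens to 87 mm and grips with 3 to 60 N. Pads are 19 mm wide; open, the fingers measure 117 mm over their backs; the gripper's body (75 mm by 190 mm) begins 51 mm behind the grasp point.
Start: joints at [-50.501, 22.042, 0.453, 0, -68.411, -14.817], TCP at [0.261, -0.568, 0.204] pointing down, gripper open.
Joint ranges: [-179.83, 179.83], [-69.29, 118.12], [-61.27, 80.66], [-181.25, 117.63], [-171.15, -9.14], [-177.46, 177.46]. Speed limits (degrees/s): [159.86, 159.86, 180, 180, 180, 180].

INTERFACE

Orientations are given as a 3x3 rotation matrix whose columns are the frame's x, y, z axes.
In Python, from station import sense, capture, r, masks_of gives the robot as it stands.
- The arm moves only by the tool apply_moves, never from a script. Its argument "steps" is a list that holds one entry, the list of rows, each a list of 7 numbers: the opening, from 0 (shut) to 1 (fully open), then the shift along the tool's x, y, z in mm, then the turn, a rotation vector about the tool's x, y, z in rad. A call has 1 to 12 rows; each row shifts and turns the commanded pose from where the row before left it, along the tool's axes as they then stand; what a row does not reach is not made up. A row lasts 1/8 s, in which the tool goes at most 62.5 mm and 10.7 degrees, less where a joint would pass 70% of its speed; a pose out of reach is approached as far as the arm can. A call with a gripper value outside its range is refused whole. The fingers move at their own pace and stop on an object; the grip force is fixed at half the most. Time passes only in rows, so rows that do not move let the fingers close. It gives the time, the measured TCP pose, the force and the opening at its end, in the units of the state.
- sense(): the state, without advancing time (a new reading comes with each control period).
- capture(name): name is "side" or "top" or "wrist"; returns a dict with "color" (384x512x3 uint8, red, green, blue), "vfov" (degrees; the focal length in pixels is half the picture's height over the tangent of half this angle, whatever the lens; pixels are square), "cx", "cy" (the principal point, pixels), "dist" ([k1, k2, p1, p2, k3] as OpenCV has them; the pictures are not rectified), "T" (4x4, takes a point from camera to world coordinates). Camera axes: x right, y down, z forward; pixel columns grow to the right and rows downward; lengths in m; the calibration is good to about 2 mm. A picture is of the moment at which its call begins. There is no depth.
- r.finish_job(): hands the job in, once; it reports no verdict.
Trained networks look in a picture, given as the dict that the camera call returned (one of the last four; its "shot" number tells which), for a name from the list of things; names that differ only in an ending like _2 or _b are one class to them, and where a whole thing is asked for, a point or a joint stands for the part that bears it (a point fixed in the world has none). Each returns a list of dicts, best first, with "confidence" (0 to 1); they miss things now and then, are a little off and sometimes report something else, mostly with a low value. They report only what shows in the picture. A call takes as long as a camera call. They do not tell look-alikes from the thing itself.
- masks_of(picture, thing): "pixels" (384x512 bool, what is visible of it) and "box" ([left, top, width, height] in pixels, round what is visible of it).
The state is a dict: "time_s": time; "joints": joint angles; "joint_velocities": joint speeds; "effort": joint torques, N m; "tcp_pos": TCP position; "ee_rot": TCP orientation; "wrist_force": force on the tool from outside, world axes, zero at the start; "moment": the same for the moment, N m; "gripper_width": opening from 0.0 (shut) to 1.0 (fully open).
Only numpy, scipy, OpenCV 4.12 (cv2) and the standard library are available. Lean on these libraries where they do the work, as an engineer would, in place of code of your own. Each camera call takes 0.05 s, during which the arm holds its last target. There are 200 camera calls.

## Working session

There is one attempt and no reset: what is moved stays moved. The work goes in short steps, Python scripts to look and compute and a tool call to move; the robot and the scene stay as the last step left them, time stands still between calls to the robot, and variables do not carry over. Pictures are saved under pics/ and viewed, on a budget of 10 in all, crops included, one or two more only if the job needs it, and the job is handed in when it is done.

Besides the shell and the picture viewer there is one more tool, called after "Call:" as a command line: name --argument value ..., lists and objects as JSON in quotes. apply_moves: Moves the arm, as the interface text tells. Its arguments: {"type":"object","properties":{"steps":{"type":"array","items":{"type":"array","items":{"type":"array","items":{"type":"number"}}}}},"required":["steps"]}

```bash
mkdir -p pics; cat > h.py <<'E'
import numpy as np, cv2
from station import sense, capture, r, masks_of
def K(c):
    f=c["color"].shape[0]/2/np.tan(np.radians(c["vfov"])/2)
    return np.array([[f,0,c["cx"]],[0,f,c["cy"]],[0,0,1.]])
def onz(c,uv,z):
    p=cv2.undistortPoints(np.array(uv,float).reshape(-1,1,2),K(c),np.array(c["dist"],float)).reshape(-1,2)
    d=np.c_[p,np.ones(len(p))]@np.array(c["T"])[:3,:3].T; o=np.array(c["T"])[:3,3]
    return o+d*((z-o[2])/d[:,2])[:,None]
def proj(c,X):
    W=np.linalg.inv(np.array(c["T"])); 
    return cv2.projectPoints(np.array(X,float).reshape(-1,1,3),cv2.Rodrigues(W[:3,:3])[0],W[:3,3],K(c),np.array(c["dist"],float))[0].reshape(-1,2)
def save(n,im): cv2.imwrite(f"pics/{n}.png",cv2.cvtColor(im,cv2.COLOR_RGB2BGR))
E
python3 - <<'E'
from h import *
a=capture("side");b=capture("top")
for n,c in(("side",a),("top",b)):
    print(n,c["vfov"],np.round(c["T"],3).tolist())
    for t in("lid_bar","small_lid_bar","filter_holder_rim"):
        for m in masks_of(c,t):
            v,u=np.nonzero(m["pixels"]);print(n,t,round(m["confidence"],2),m["box"],u.mean().round(1),v.mean().round(1))
im=np.hstack([a["color"],b["color"]]);save("a",cv2.resize(im,(800,300),interpolation=cv2.INTER_AREA))
E
```

```text
side 48.908832328673306 [[-0.879, -0.249, 0.407, -0.059], [-0.477, 0.425, -0.769, 1.222], [0.019, -0.87, -0.493, 0.699], [0.0, 0.0, 0.0, 1.0]]
side lid_bar 0.95 [159.1, 253.8, 37.7, 32.8] 178.8 273.3
side lid_bar 0.8 [228.7, 175.9, 32.5, 25.6] 247.5 189.0
side small_lid_bar 0.46 [278.0, 157.6, 14.2, 11.7] 285.4 161.5
side filter_holder_rim 0.83 [232.8, 191.2, 33.7, 25.6] 248.7 204.9
top 54.856674744481595 [[0.022, -0.995, 0.095, 0.385], [-0.999, -0.02, 0.029, 0.236], [-0.027, -0.096, -0.995, 1.191], [0.0, 0.0, 0.0, 1.0]]
top lid_bar 0.8 [135.6, 191.6, 33.9, 31.1] 155.5 202.5
top lid_bar 0.78 [266.1, 180.1, 33.4, 31.1] 280.4 196.7
top small_lid_bar 0.73 [357.2, 187.2, 23.5, 23.3] 369.8 200.4
top filter_holder_rim 0.73 [263.9, 178.9, 37.0, 39.1] 279.3 198.9
```

View pics/a.png

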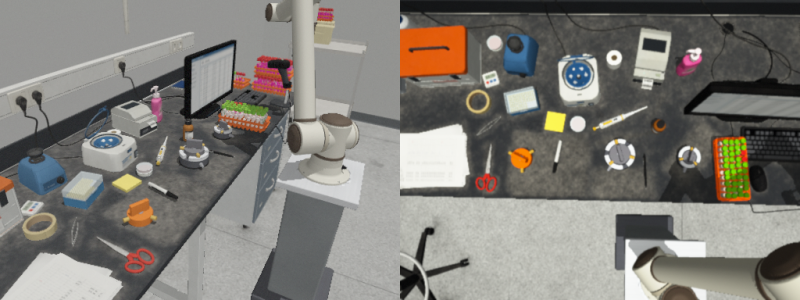

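The view shows three candidates. In top-view pixels they are the orange look-alike at (155,202), the larger aluminium holder at (280,197) and the small closed holder at (370,200). In the side view they are at (179,273), (247,189) and (285,161). I choose the larger aluminium one, then triangulate and check it in a close crop.

```bash
python3 - <<'E'
from h import *
a=capture("side");b=capture("top")
def ray(c,uv):
    p,q=onz(c,uv,0)[0],onz(c,uv,.2)[0];d=q-p;return p,d/np.linalg.norm(d)
def tri(u1,u2):
    A=np.zeros((3,3));v=np.zeros(3)
    for c,u in((a,u1),(b,u2)):
        p,d=ray(c,u);M=np.eye(3)-np.outer(d,d);A+=M;v+=M@p
    return np.linalg.solve(A,v)
print("lid",tri((247.5,189),(280.4,196.7)),"small",tri((285.4,161.5),(369.8,200.4)))
print("rim on z=.048",onz(b,(282.4,198.4),.048))
s=sense();print(s["time_s"],s["tcp_pos"],np.round(s["ee_rot"],3).tolist(),s["gripper_width"])
c1=cv2.resize(a["color"][155:235,205:305],(500,400),interpolation=cv2.INTER_CUBIC)
c2=cv2.resize(b["color"][160:240,245:320],(300,320),interpolation=cv2.INTER_CUBIC)
c2=cv2.copyMakeBorder(c2,0,80,0,0,cv2.BORDER_CONSTANT)
save("b",np.hstack([c1,c2]))
E
```

```text
lid [0.48850236 0.19269867 0.06156984] small [ 0.48231779 -0.08310815  0.04828002]
rim on z=.048 [[0.48341828 0.18535076 0.048     ]]
0.5 [ 0.26097715 -0.56781744  0.20371927] [[-0.909, -0.418, -0.0], [-0.418, 0.909, 0.0], [-0.0, 0.0, -1.0]] 0.9988070454989812
```

View pics/b.png

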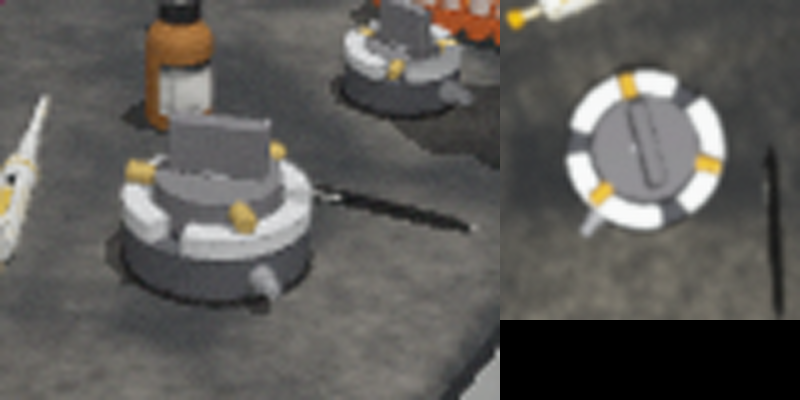

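The crop settles it: the larger holder (crop centre about (646,149) in the top view) has its lid sitting up, with its brass pins on white rim segments. The notches are at crop (688,95), (580,145) and (672,212). I'm going above it on an arc that stays clear of the monitor.

Call:
apply_moves --steps '[[[1,-26,45,-17,0,0,0],[1,-26,45,-17,0,0,0],[1,-26,45,-16,0,0,0],[1,-26,45,-16,0,0,0],[1,-38,40,0,0,0,0],[1,-38,40,0,0,0,0],[1,-38,40,0,0,0,0],[1,-38,40,0,0,0,0],[1,-38,40,0,0,0,0]]]'

```text
time_s: 1.62
tcp_pos: [0.3697, -0.0981, 0.2703]
ee_rot: [[-0.909, -0.418, 0.002], [-0.418, 0.909, 0.0], [-0.002, -0.001, -1.0]]
wrist_force: [1.3, -0.0, 0.5]
gripper_width: 0.992
```

Call:
apply_moves --steps '[[[1,-37,35,8,0,0,0],[1,-37,35,8,0,0,0],[1,-37,35,8,0,0,0],[1,-37,35,8,0,0,0],[1,-37,35,8,0,0,0],[1,-38,36,10,0,0,0.14],[1,0,0,0,0,0,0],[1,0,0,0,0,0,0]]]'

```text
time_s: 2.62
tcp_pos: [0.4837, 0.1849, 0.2196]
ee_rot: [[-0.958, -0.288, -0.001], [-0.288, 0.958, -0.001], [0.001, -0.0, -1.0]]
wrist_force: [0.2, -0.1, -1.3]
gripper_width: 0.996
```

```bash
python3 - <<'E'
from h import *
c=capture("wrist");np.savez("w1.npz",**{k:np.array(v) for k,v in c.items()})
s=sense();print(s["time_s"],s["joints"],s["tcp_pos"],np.round(c["T"],3).tolist(),c["vfov"])
for t in("lid_bar","filter_holder_rim"):
    for m in masks_of(c,t):
        v,u=np.nonzero(m["pixels"]);print(t,round(m["confidence"],2),m["box"],u.mean().round(1),v.mean().round(1))
save("c",c["color"])
E
```

```text
2.675 [ 3.88574844e+01  1.08581831e+01 -1.29293612e+01  3.14935174e-03
 -6.62091913e+01 -1.12190505e+02] [0.48370598 0.18447678 0.22000083] [[-0.287, 0.924, 0.253, 0.414], [0.958, 0.277, 0.076, 0.165], [0.0, 0.264, -0.965, 0.401], [0.0, 0.0, 0.0, 1.0]] 70.92634029897452
lid_bar 0.77 [216.4, 149.4, 83.9, 75.9] 257.7 180.6
lid_bar 0.74 [472.5, 198.6, 37.7, 31.8] 497.3 215.5
filter_holder_rim 0.82 [212.2, 132.9, 91.6, 89.6] 259.3 172.0
```

View pics/c.png

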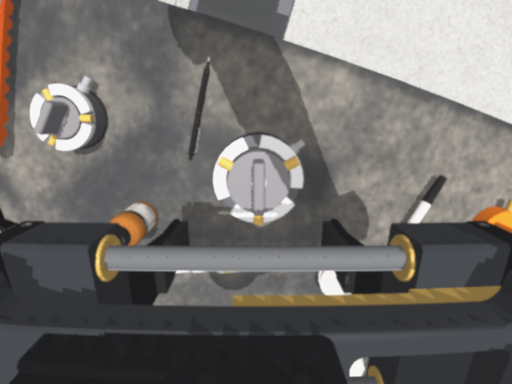

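The wrist view shows the holder at (259,175), with the bar running vertically at u≈259, pins at (226,162), (292,160) and (259,220), and the nipple at (298,147). I'll rectify it at the rim, pin and bar-top heights to measure angles and centres.

```bash
cat >> h.py <<'E'
def rect(c,x,y,z,half=.075,n=300):
    g=np.linspace(-half,half,n);V,U=np.meshgrid(g,g,indexing="ij") # up=+x world, left=+y
    P=np.stack([x-V,y-U,np.full_like(U,z)],-1).reshape(-1,3)
    m=proj(c,P).astype(np.float32).reshape(n,n,2)
    return cv2.remap(c["color"],m[...,0],m[...,1],cv2.INTER_CUBIC)
E
python3 - <<'E'
from h import *
c=dict(np.load("w1.npz"))
b=capture("top")
ims=[]
x,y=.485,.186
for cc,z in((c,.048),(c,.1),(b,.048),(b,.1)):
    im=rect(cc,x,y,z).copy()
    for a in range(0,360,10):
        d=np.array([-np.sin(np.radians(a)),-np.cos(np.radians(a))])
        p=np.array([150,150.]);r0=132 if a%30 else 125
        cv2.line(im,tuple((p+d*r0).astype(int)),tuple((p+d*140).astype(int)),(255,0,0) if a==0 else (0,255,0),1)
    cv2.circle(im,(150,150),120,(255,0,0),1)
    cv2.circle(im,(150,150),2,(255,0,0),-1);ims.append(im)
save("d",np.vstack([np.hstack(ims[:2]),np.hstack(ims[2:])]))
E
```

```text
(no output)
```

View pics/d.png

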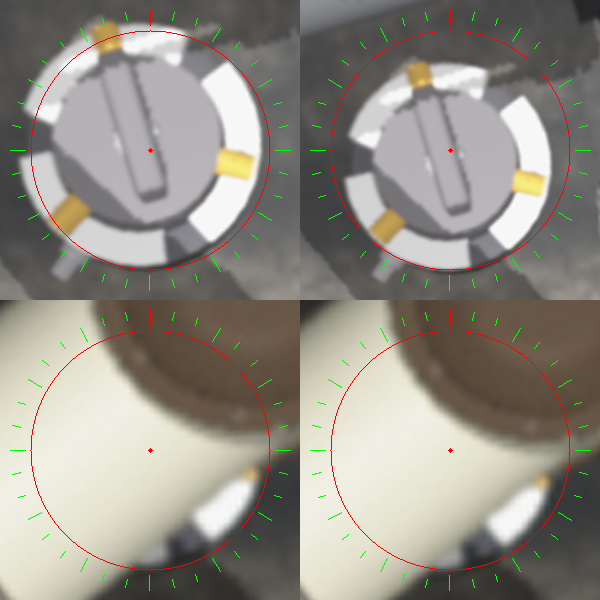

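The rectified view gives a rim centre near (0.4875, 0.1905), notch directions at about −33°, −155° and +85°, and pins near 16°, −100° and 136°. The top camera is blocked by the arm. I'll take a second wrist view from further back and lower to get heights.

Call:
apply_moves --steps '[[[1,40,0,20,0,0,0],[1,40,0,20,0,0,0],[1,0,0,0,0,0,0],[1,0,0,0,0,0,0]]]'

```text
time_s: 3.32
tcp_pos: [0.4083, 0.1623, 0.181]
ee_rot: [[-0.958, -0.287, 0.003], [-0.287, 0.958, 0.002], [-0.003, 0.001, -1.0]]
wrist_force: [0.2, 0.0, 0.6]
gripper_width: 1.0
```

```bash
python3 - <<'E'
from h import *
c=capture("wrist");np.savez("w2.npz",**{k:np.array(v) for k,v in c.items()})
s=sense();print(s["time_s"],s["tcp_pos"])
w=dict(np.load("w1.npz"))
f=lambda c,u,v,w,h:cv2.resize(c["color"][v:v+h,u:u+w],(400,400),interpolation=cv2.INTER_CUBIC)
p1,p2=[proj(k,[.4875,.1905,.062])[0].astype(int) for k in(w,c)];print(p1,p2)
o=[(p1[0]-60,p1[1]-60),(p2[0]-80,p2[1]-80)];print(o)
save("e",np.hstack([f(w,*o[0],120,120),f(c,*o[1],160,160)]))
E
```

```text
3.375 [0.40861403 0.16260716 0.18093849]
[257 182] [257 251]
[(np.int64(197), np.int64(122)), (np.int64(177), np.int64(171))]
```

View pics/e.png

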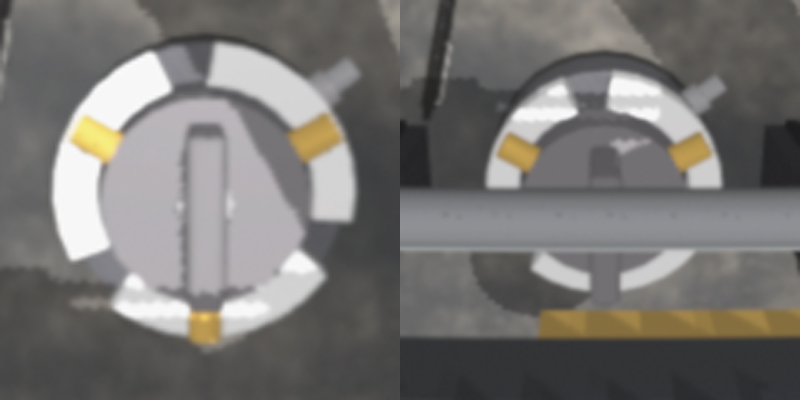

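The left crop shows the bar top from crop (206,137) to (206,295). The right crop shows it from (603,178) to (603,303), partly behind the gripper rod. I'll triangulate both ends and the two rear pins.

```bash
python3 - <<'E'
from h import *
w=dict(np.load("w1.npz"));c=dict(np.load("w2.npz"))
def tri(e1,e2):
    u1=(197+e1[0]*.3,122+e1[1]*.3);u2=(177+(e2[0]-400)*.4,171+e2[1]*.4)
    A=np.zeros((3,3));v=np.zeros(3)
    for k,u in((w,u1),(c,u2)):
        p=onz(k,u,0)[0];d=onz(k,u,.2)[0]-p;d/=np.linalg.norm(d);M=np.eye(3)-np.outer(d,d);A+=M;v+=M@p
    return np.linalg.solve(A,v).round(4)
n=tri((206,137),(603,178));f=tri((206,295),(603,303));print(n,f,(n+f)/2,np.degrees(np.arctan2(*(f-n)[1::-1])))
print(tri((97,139),(518,153)),tri((315,138),(690,153)),"nipple",tri((355,72),(720,85)))
print("notch",tri((190,65),(590,93)))
# pins/notches angles on planes from view 1
ctr=None
for nm,z,pts in(("pins",.056,[(97,139),(315,138),(205,328)]),("notch",.048,[(190,65),(105,272),(322,248)])):
    P=onz(w,[(197+a*.3,122+b*.3) for a,b in pts],z);print(nm,P.round(4).tolist())
E
```

```text
[0.4575 0.1822 0.1004] [0.506  0.1967 0.1164] [0.48175 0.18945 0.1084 ] 16.64503821467596
[0.4765 0.1449 0.0571] [0.4518 0.2251 0.0589] nipple [0.4249 0.2391 0.0185]
notch [0.4401 0.1711 0.0462]
pins [[0.4767, 0.1451, 0.056], [0.452, 0.2257, 0.056], [0.5392, 0.2077, 0.056]]
notch [[0.4399, 0.1716, 0.048], [0.5304, 0.1621, 0.048], [0.495, 0.2444, 0.048]]
```

The heights agree with the text: bar top 0.100 and pins about 0.058. The lid axis is at (0.489, 0.193), the bar at 16.7°, and the notches at about −36.5°, 83.4° and 203.4°. I'll turn +66.7°, because joint 6 has little room left the other way.

Call:
apply_moves --steps '[[[1,-43,3,0,0,0,0],[1,-43,3,0,0,0,0],[1,0,0,0,0,0,0],[1,0,0,25,0,0,0],[1,0,0,25,0,0,0],[1,0,0,25,0,0,0],[1,0,0,10,0,0,0],[1,0,0,10,0,0,0],[1,0,0,0,0,0,0],[1,0,0,0,0,0,0]]]'

```text
time_s: 4.62
tcp_pos: [0.4885, 0.1928, 0.0855]
ee_rot: [[-0.958, -0.287, 0.001], [-0.287, 0.958, 0.001], [-0.001, 0.0, -1.0]]
wrist_force: [-0.4, 0.8, -0.4]
gripper_width: 1.001
```

Call:
apply_moves --steps '[[[0,0,0,0,0,0,0],[0,0,0,0,0,0,0],[0,0,0,0,0,0,0],[0,0,0,0,0,0,0],[0,0,0,0,0,0,0],[0,0,0,0,0,0,0],[0,0,0,0,0,0,0],[0,0,0,0,0,0,0]]]'

```text
time_s: 5.62
tcp_pos: [0.488, 0.1925, 0.0847]
ee_rot: [[-0.958, -0.287, -0.0], [-0.287, 0.958, 0.0], [-0.0, 0.0, -1.0]]
wrist_force: [0.5, -0.2, 0.6]
gripper_width: 0.172
```

The grip is on the bar (about 15 mm). Now I'll turn it on the rim.

Call:
apply_moves --steps '[[[0,0,0,0,0,0,-0.116],[0,0,0,0,0,0,-0.116],[0,0,0,0,0,0,-0.116],[0,0,0,0,0,0,-0.117],[0,0,0,0,0,0,-0.117],[0,0,0,0,0,0,-0.117],[0,0,0,0,0,0,-0.117],[0,0,0,0,0,0,-0.116],[0,0,0,0,0,0,-0.116],[0,0,0,0,0,0,-0.116],[0,0,0,0,0,0,0],[0,0,0,0,0,0,0]]]'

```text
time_s: 7.12
tcp_pos: [0.488, 0.1925, 0.0847]
ee_rot: [[-0.117, -0.993, -0.0], [-0.993, 0.117, -0.0], [0.0, 0.0, -1.0]]
wrist_force: [0.0, -0.7, -0.1]
gripper_width: 0.007
```

```bash
python3 - <<'E'
from h import *
a=capture("side");c=capture("wrist")
s=sense();R=np.array(s["ee_rot"]);print(s["joints"].round(1) if hasattr(s["joints"],'round') else s["joints"],"toolx",np.degrees(np.arctan2(-R[1,0],-R[0,0])),s["moment"])
save("f",np.hstack([cv2.resize(a["color"][155:235,205:285],(400,400),interpolation=cv2.INTER_CUBIC),cv2.resize(c["color"],(400,300)).copy() if 0 else cv2.copyMakeBorder(cv2.resize(c["color"],(400,300)),0,100,0,0,cv2.BORDER_CONSTANT)]))
E
```

```text
[ 39.3  19.4 -22.9  -0.  -47.8 -46. ] toolx 83.29280565758756 [0.04154994 0.09330636 0.00405396]
```

View pics/f.png

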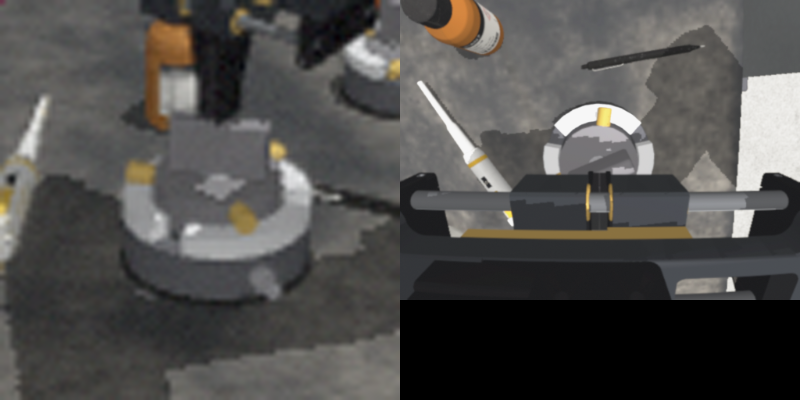

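The fingers had not finished closing when I read the opening, and they shut on nothing (0.007). The lid has not moved. In the side crop the fingertips end near (220,120), level with or behind the bar top, so I'll check the geometry.

```bash
python3 - <<'E'
from h import *
a=capture("side");c=capture("wrist");s=sense();t=np.array(s["tcp_pos"])
print(s["tcp_pos"],"tip side",((proj(a,[t+[0,0,-.017],t,[.489,.193,.1],[.489,.193,.062]])-[205,155])*5).round(0).tolist())
print("wrist",proj(c,[t+[0,0,-.017],t,[.489,.193,.1],[.489,.193,.062]]).round(0).tolist())
w=dict(np.load("w1.npz"))
for u in((248,179.4),):
  for z in(.08,.1): print(onz(a,[u],z))
save("g",np.hstack([cv2.resize(a["color"][105:225,185:305],(400,400),interpolation=cv2.INTER_CUBIC),cv2.resize(c["color"][100:300,156:356],(400,400),interpolation=cv2.INTER_CUBIC)]))
E
```

```text
[0.48800331 0.19249176 0.08473986] tip side [[216.0, 162.0], [216.0, 138.0], [215.0, 116.0], [214.0, 170.0]]
wrist [[253.0, 215.0], [253.0, 223.0], [252.0, 232.0], [252.0, 213.0]]
[[0.5030367  0.16604549 0.08      ]]
[[0.48487386 0.20020265 0.1       ]]
```

View pics/g.png

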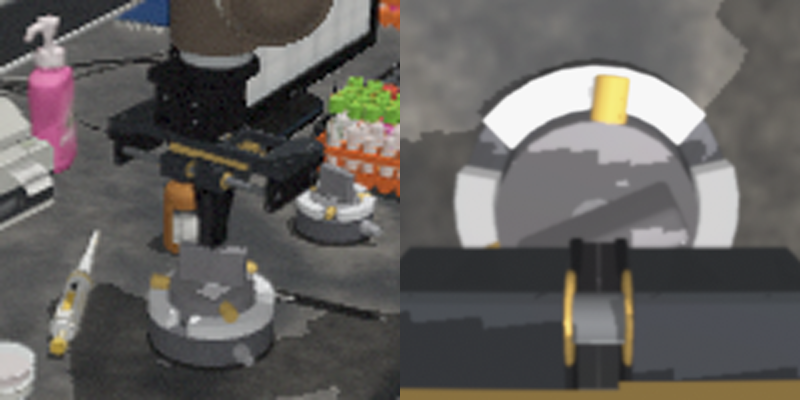

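```bash
python3 - <<'E'
from h import *
a=capture("side");c=capture("wrist")
th=np.radians(16.7);e=np.array([np.cos(th),np.sin(th),0]);n=np.array([-e[1],e[0],0]);o=np.array([.489,.193,0])
def box(z0,z1,L,W): return [o+sx*L/2*e+sy*W/2*n+[0,0,z] for z in(z0,z1) for sx,sy in((1,1),(1,-1),(-1,-1),(-1,1))]
circ=lambda z,r:[o+[r*np.cos(t),r*np.sin(t),z] for t in np.linspace(0,6.28,60)]
t=np.array(sense()["tcp_pos"])
ims=[]
for k,(u,v,w) in((a,(200,130,80)),(c,(181,130,150))):
    S=400/w;im=cv2.resize(k["color"][v:v+w,u:u+w],(400,400),interpolation=cv2.INTER_CUBIC)
    q=lambda X:((proj(k,X)-[u,v])*S).astype(np.int32)
    B=q(box(.062,.1,.064,.014))
    for f in(B[:4],B[4:]): cv2.polylines(im,[f.reshape(-1,1,2)],True,(255,0,0))
    cv2.polylines(im,[q(circ(.062,.041)).reshape(-1,1,2)],True,(0,0,255))
    cv2.polylines(im,[q(circ(.048,.060)).reshape(-1,1,2)],True,(0,255,0))
    for p in q([t,t-[0,0,.017]]): cv2.circle(im,tuple(int(x) for x in p),3,(255,0,255),-1)
    ims.append(im)
save("h",np.hstack(ims))
E
```

```text
(no output)
```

View pics/h.png

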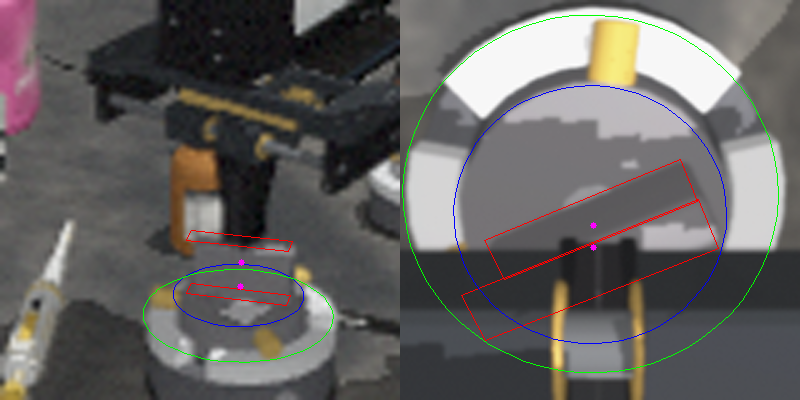

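The overlay matches the rim, disc and bar in the wrist view, where the dark face is the bar's shaded side and the pale face its top. The bar has not moved, but the closed fingers look as if they end above the bar top. I'll lift, turn back while opening, and compare the real tip with the projected tip against a clear background.

Call:
apply_moves --steps '[[[0,0,0,-30,0,0,0],[0,0,0,-30,0,0,0],[0,0,0,-10,0,0,0.166],[0,0,0,0,0,0,0.166],[0,0,0,0,0,0,0.166],[0,0,0,0,0,0,0.166],[0,0,0,0,0,0,0.166],[0,0,0,0,0,0,0.166],[0,0,0,0,0,0,0.168],[0,0,0,0,0,0,0]]]'

```text
time_s: 8.68
tcp_pos: [0.4879, 0.1925, 0.1547]
ee_rot: [[-0.958, -0.288, -0.0], [-0.288, 0.958, -0.0], [0.0, -0.0, -1.0]]
wrist_force: [0.5, 0.1, 0.3]
gripper_width: 0.003
```

```bash
cat > ov.py <<'E'
from h import *
import sys
def ov(name,side=(190,110,100),wr=(156,110,170)):
    a=capture("side");c=capture("wrist");s=sense();t=np.array(s["tcp_pos"]);R=np.array(s["ee_rot"]);ims=[]
    print(s["time_s"],t,s["gripper_width"])
    for k,(u,v,w) in((a,side),(c,wr)):
        S=400/w;im=cv2.resize(k["color"][v:v+w,u:u+w],(400,400),interpolation=cv2.INTER_CUBIC)
        q=((proj(k,[t,t+R[:,2]*.017,[.489,.193,.1],[.489,.193,.048]])-[u,v])*S).astype(int)
        for p,col in zip(q.tolist(),((255,0,255),(255,0,0),(0,255,255),(0,255,0))): cv2.circle(im,tuple(p),3,col,-1)
        ims.append(im)
    save(name,np.hstack(ims))
if __name__=="__main__": ov(sys.argv[1])
E
python3 ov.py i
```

```text
8.775 [0.48796043 0.19247056 0.15475063] 0.005252280645897868
```

View pics/i.png

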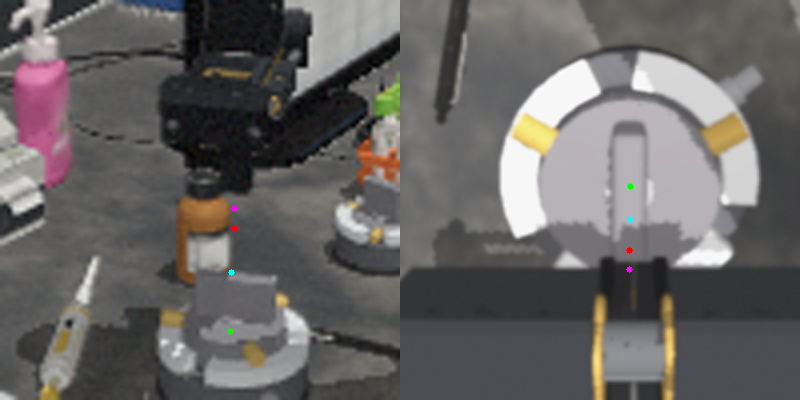

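The shut fingertips show at crop (233,190) in the side view, where (234,228) was predicted. So the tips stand about 30 mm higher than the TCP figure implies and closed above the bar. I'll open and measure the open tips along the tool axis with tick marks.

Call:
apply_moves --steps '[[[1,0,0,0,0,0,0],[1,0,0,0,0,0,0],[1,0,0,0,0,0,0],[1,0,0,0,0,0,0],[1,0,0,0,0,0,0],[1,0,0,0,0,0,0],[1,0,0,0,0,0,0],[1,0,0,0,0,0,0],[1,0,0,0,0,0,0]]]'

```text
time_s: 9.9
tcp_pos: [0.488, 0.1925, 0.1548]
ee_rot: [[-0.958, -0.287, 0.0], [-0.287, 0.958, -0.0], [-0.0, -0.0, -1.0]]
wrist_force: [-0.1, 0.2, -0.4]
gripper_width: 0.939
```

```bash
python3 - <<'E'
from h import *
a=capture("side");c=capture("wrist");s=sense();t=np.array(s["tcp_pos"]);R=np.array(s["ee_rot"]);ims=[]
print(s["time_s"],t,s["gripper_width"])
for k,(u,v,w) in((a,(205,120,80)),(c,(136,130,240))):
    S=400/w;im=cv2.resize(k["color"][v:v+w,u:u+w],(400,400),interpolation=cv2.INTER_CUBIC)
    for y in(-.0435,.0435):
        for z in range(-50,21,10):
            p=((proj(k,[t+R[:,2]*z/1000+R[:,1]*y])-[u,v])*S)[0].astype(int).tolist()
            cv2.circle(im,tuple(p),2,(255,0,0) if z==0 else (0,255,0),-1)
    ims.append(im)
save("j",np.hstack(ims))
E
```

```text
10.0 [0.48799066 0.19249477 0.15474697] 0.9765279464481301
```

View pics/j.png

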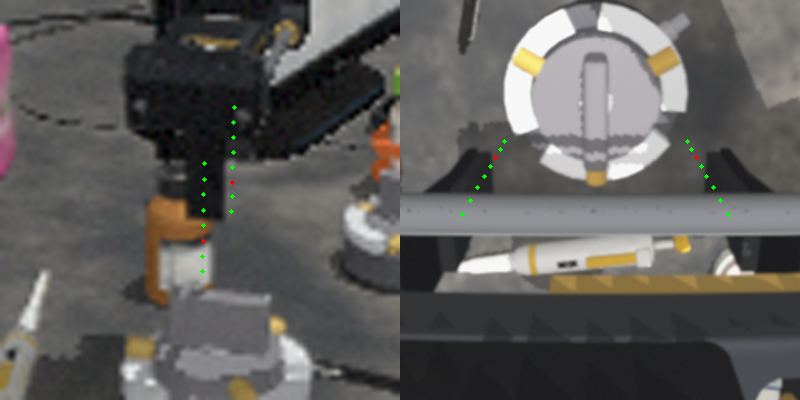

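Both views show the open tips about 15 mm behind the TCP instead of 17 mm ahead of it: side tip at crop (205,217), TCP mark at (203,241). The body is where expected, so the fingers are effectively about 32 mm shorter than stated. I'll go down to TCP z≈0.062, which puts the tips at about 0.077, and watch the force.

Call:
apply_moves --steps '[[[1,-1,0,25,0,0,0],[1,0,0,20,0,0,0],[1,0,0,20,0,0,0],[1,0,0,14,0,0,0],[1,0,0,7,0,0,0],[1,0,0,7,0,0,0],[1,0,0,0,0,0,0]]]'

```text
time_s: 10.88
tcp_pos: [0.4889, 0.1928, 0.0616]
ee_rot: [[-0.958, -0.287, -0.0], [-0.287, 0.958, -0.0], [0.0, -0.0, -1.0]]
wrist_force: [0.6, 0.6, 0.1]
gripper_width: 1.002
```

Call:
apply_moves --steps '[[[0,0,0,0,0,0,0],[0,0,0,0,0,0,0],[0,0,0,0,0,0,0],[0,0,0,0,0,0,0],[0,0,0,0,0,0,0],[0,0,0,0,0,0,0],[0,0,0,0,0,0,0],[0,0,0,0,0,0,0],[0,0,0,0,0,0,0],[0,0,0,0,0,0,0],[0,0,0,0,0,0,0],[0,0,0,0,0,0,0]]]'

```text
time_s: 12.38
tcp_pos: [0.4889, 0.1926, 0.0617]
ee_rot: [[-0.958, -0.287, -0.0], [-0.287, 0.958, -0.0], [0.0, -0.0, -1.0]]
wrist_force: [-0.3, -0.4, 1.1]
gripper_width: 0.16
```

The opening stops at 0.160, or 14 mm, so the bar is held. I'll turn part of the way and check.

Call:
apply_moves --steps '[[[0,0,0,0,0,0,-0.116],[0,0,0,0,0,0,-0.116],[0,0,0,0,0,0,-0.116],[0,0,0,0,0,0,0]]]'

```text
time_s: 12.88
tcp_pos: [0.489, 0.193, 0.0617]
ee_rot: [[-0.803, -0.595, 0.0], [-0.595, 0.803, 0.0], [-0.0, 0.0, -1.0]]
wrist_force: [0.9, 0.0, 0.5]
gripper_width: 0.153
```

Call:
apply_moves --steps '[[[0,0,0,0,0,0,-0.117],[0,0,0,0,0,0,-0.117],[0,0,0,0,0,0,-0.117],[0,0,0,0,0,0,-0.117],[0,0,0,0,0,0,-0.116],[0,0,0,0,0,0,-0.116],[0,0,0,0,0,0,-0.116],[0,0,0,0,0,0,0],[0,0,0,0,0,0,0]]]'

```text
time_s: 14.0
tcp_pos: [0.4887, 0.1927, 0.0614]
ee_rot: [[-0.118, -0.993, -0.001], [-0.993, 0.118, -0.0], [0.0, 0.001, -1.0]]
wrist_force: [-0.8, 0.2, -1.8]
gripper_width: 0.157
```

```bash
python3 - <<'E'
from h import *
c=capture("wrist");a=capture("side");im=rect(c,.489,.193,.048,.075,400);s=sense()
print(s["time_s"],s["gripper_width"],s["wrist_force"],s["moment"])
save("k",np.hstack([im,cv2.resize(a["color"][155:235,205:285],(400,400),interpolation=cv2.INTER_CUBIC)]))
E
```

```text
14.1 0.15822158579964465 [ 0.11667103 -0.33267061 -2.47809724] [ 0.01808411  0.10596064 -0.01276306]
```

View pics/k.png

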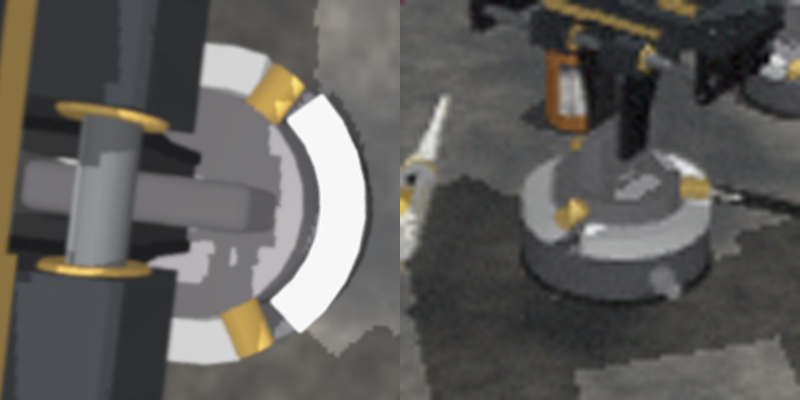

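The lid turned with the gripper. In the rectified view the pins at (276,93) and (247,328), corrected for parallax, land on the notch centres at (283,88) and (255,328). Now I'll lower it 14 mm.

Call:
apply_moves --steps '[[[0,0,0,3,0,0,0],[0,0,0,3,0,0,0],[0,0,0,3,0,0,0],[0,0,0,0,0,0,0]]]'

```text
time_s: 14.6
tcp_pos: [0.4887, 0.1922, 0.0522]
ee_rot: [[-0.116, -0.993, -0.001], [-0.993, 0.116, -0.001], [0.001, 0.001, -1.0]]
wrist_force: [2.0, -3.6, -4.2]
gripper_width: 0.161
```

Call:
apply_moves --steps '[[[0,0,0,3,0,0,0],[0,0,0,2,0,0,0],[0,0,0,0.5,0,0,0],[0,0,0,0,0,0,0]]]'

```text
time_s: 15.1
tcp_pos: [0.4889, 0.1923, 0.0477]
ee_rot: [[-0.116, -0.993, -0.0], [-0.993, 0.116, -0.001], [0.001, 0.0, -1.0]]
wrist_force: [-0.2, -4.6, 2.9]
gripper_width: 0.161
```

Call:
apply_moves --steps '[[[0,0,0,1,0,0,0],[0,0,0,0,0,0,0],[0,0,0,0,0,0,0]]]'

```text
time_s: 15.48
tcp_pos: [0.4889, 0.1923, 0.0476]
ee_rot: [[-0.115, -0.993, 0.0], [-0.993, 0.115, -0.001], [0.001, -0.0, -1.0]]
wrist_force: [-1.5, -6.2, 9.1]
gripper_width: 0.161
```

It stopped at 0.0476 with the force rising to 9 N, so the lid has bottomed. I'll release and rise.

Call:
apply_moves --steps '[[[1,0,0,-1,0,0,0],[1,0,0,0,0,0,0],[1,0,0,0,0,0,0],[1,0,0,0,0,0,0],[1,0,0,0,0,0,0],[1,0,0,0,0,0,0],[1,0,0,0,0,0,0],[1,0,0,0,0,0,0],[1,0,0,-30,0,0,0],[1,0,0,-50,0,0,0],[1,0,0,-50,0,0,0],[1,0,0,0,0,0,0]]]'

```text
time_s: 16.98
tcp_pos: [0.4914, 0.1943, 0.1819]
ee_rot: [[-0.115, -0.993, 0.009], [-0.993, 0.115, 0.006], [-0.007, -0.008, -1.0]]
wrist_force: [-0.2, -0.2, -2.0]
gripper_width: 0.999
```

```bash
python3 - <<'E'
from h import *
c=capture("wrist");a=capture("side");s=sense();im=rect(c,.489,.193,.048,.075,400)
print(s["time_s"],s["tcp_pos"],s["gripper_width"],s["wrist_force"])
save("l",np.hstack([im,cv2.resize(a["color"][155:235,205:285],(400,400),interpolation=cv2.INTER_CUBIC)]))
E
```

```text
17.075 [0.48869875 0.19278915 0.17748222] 0.9957907214313453 [ 0.14382224 -1.16088472 -1.04349906]
```

View pics/l.png

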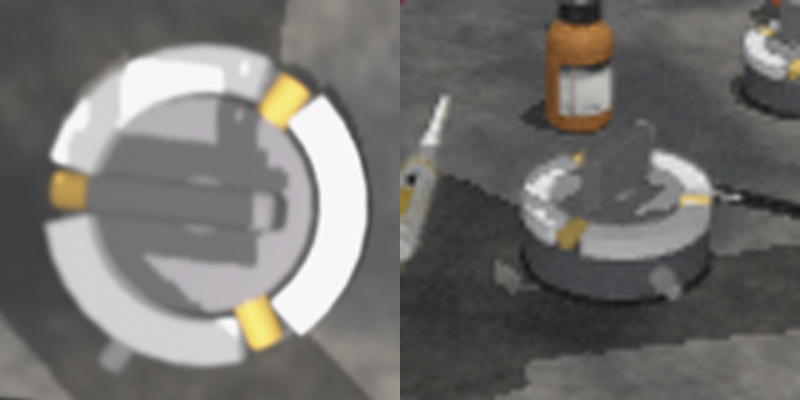

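All three pins lie in their notches, at (68,190), (284,100) and (259,322) in the rectified view. In the side view the disc and pins are level with the rim. The gripper is clear and the small holder is undisturbed, so I'm handing in.

```bash
python3 -c "
from station import r
print(r.finish_job())"
```

```text
the job is handed in; nothing more can be done
None
```

The larger holder's lid is closed. I took it by the bar, turned it about 67° on the rim without lifting until the pins met the notches, and lowered it about 13.8 mm. It stopped there with about 9 N of push back, and I then let go. I handed in at about 17 s.

- **Last checks:** the final wrist and side views show all three pins in their notches and the disc level with the rim, with the gripper open and clear above. I never touched the smaller holder's lid or the orange look-alike.
- **First grasp failed:** the fingers closed above the bar, and the lid did not move. In the camera views the fingertips stood about 15 mm behind the TCP, while the text puts them 17 mm ahead. I regrasped about 23 mm lower on that measurement and held the bar, with the opening reading its 14 mm.
- **Other disagreements:**
  - The side view was a few mm off the wrist view.
  - The far end of the bar came out at 0.116 m in one measurement, against 0.100 m at the near end, because it was partly hidden. I used the near end, which agreed with the text.
- **Pictures:** I viewed 12, two over the budget of 10, to sort out the failed grasp and check the seating.

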